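# Book in the lamp supply with the barcode scanner

### The arm

A 6-joint arm with a two-finger parallel gripper is mounted at the origin on the work surface. World frame = base frame: x ahead of the robot, y to its left, z up, the work surface at z = 0. Lengths are in mm, angles in degrees, forces in N, time in s.
With the tool pointing down it reaches from about 300 to 1000 mm from the base axis. Payload 5.1 kg.
Tool frame: the origin (TCP) lies on the centre line of the jaws, within the pads' length; the fingertips stand arm.nose_length ahead of it and the grasp point (between the pads) lies 8 mm behind it (arm.nose_length is the distance from the TCP to the fingertips, in mm); z points along the fingers, y is the line along which they close (so a half turn about z gives the same grasp; the last joint's range is limited). The gripper opens to 95 mm and grips with 3 to 60 N. Pads are 20 mm wide; open, the fingers measure 119 mm over their backs; the gripper's body (75 mm by 180 mm) begins 59 mm behind the grasp point.
Start: joints at [72.158, 7.093, 94.555, -0, 78.352, -4.733], TCP at [147.448, 633.043, 225.656] pointing down, gripper open.
Joint ranges: [-149.61, 149.61], [-58.7, 133.49], [1.44, 155.28], [-77.14, 257.14], [18.33, 153.61], [-166.67, 166.67]. Speed limits (degrees/s): [147.25, 147.25, 180, 180, 180, 180].

### API

Orientations are given as [roll, pitch, yaw] about the fixed x, y, z axes, in that order (R = Rz(yaw) Ry(pitch) Rx(roll)).
In Python, from workcell import arm gives the robot as it stands.
- The arm moves only by the tool step_arm, never from a script. Its arguments are lists of equal length, an entry for each row: "gripper": the opening, from 0 (shut) to 1 (fully open); "slide": the shift along the tool's x, y, z in m, a list of three; "roll": the turn about the tool's z in degrees. A call has exactly 5 rows; each row shifts and turns the commanded pose from where the row before left it, along the tool's axes as they then stand; what a row does not reach is not made up. A row lasts 1/10 s, in which the tool goes at most 50 mm and 8.59 degrees, less where a joint would pass 70% of its speed; a pose out of reach is approached as far as the arm can. A call is refused whole if a number of a shift passes 0.05 or a number of a turn 8.59, either way. A call with a gripper value outside its range is refused whole. The fingers move at their own pace and stop on an object; the grip force is fixed at half the most. Time passes only in rows, so rows that do not move let the fingers close, or fill a call up. It gives the time, the measured TCP pose, the force, the opening and the grip force at its end, in the units of the state.
- arm.get_obs(): the state, without advancing time (a new reading comes with each control period).
- arm.grab_frame(name): name is "scene" or "top" or "wrist"; returns the picture (400x640x3 uint8, red, green, blue); there is no depth.
- arm.calibration(name): a dict with "fx", "fy", "cx", "cy" (pixels), "rvec" (rotation vector, rad) and "tvec" (3), from world to camera coordinates, as OpenCV has them. Camera axes: x right, y down, z forward; pixel columns grow to the right and rows downward; lengths in mm; the calibration is good to about 2 mm. A picture is of the moment at which its call begins: read the wrist's pose just before it. calibration takes no time and is no camera call; for the wrist camera it gives the pose at the moment of the call.
- arm.finish_job(): hands the job in; it is judged then, once.
The state is a dict: "clock": time; "joint_pos": joint angles; "qvel": joint speeds; "tau": joint torques, N m; "tcp_pos": TCP position; "tool_rot": TCP orientation; "ft_force": force on the tool from outside, world axes, zero at the start; "wrist_torque": the same for the moment, N m; "grip_width": opening from 0.0 (shut) to 1.0 (fully open); "grasp_force": force on a finger pad.
Only numpy, scipy, OpenCV 4.12 (cv2) and the standard library are available. Lean on these libraries where they do the work, as an engineer would, in place of code of your own. Each camera call takes 0.05 s, during which the arm holds its last target. There are 200 camera calls.

### The job

Pick up the barcode scanner, point its window squarely at the middle of the barcode label on the lamp supply (the white unit with one big round knob) from about 10 cm away, and hold it steady there for a good second. Then lay the scanner gently, handle flat, in its black tray and let go. Do not read the label of the other unit, and leave the other things on the bench where they are.

Things in the scene. Friction and masses are not known exactly. Their poses are not given: they have to be found in the camera images.
- scanner: hand barcode scanner lying on the bench, 190 long, 160 g. Grey handle: 135 long (x -75 to +60), 34 wide (y), 30 high (z 0 to 30), to be gripped across its width. In front of it a black head, 60 wide, x 54 to 116, 62 high, tilted so that it looks ahead and down at 45 degrees. Origin: on the handle's underside, below the grip, x along the handle toward the head, z up
- scanner_window (a point): middle of the scanner's glass reading window, at x 103, z 14 in the scanner's frame; its own x axis is the reading beam (45 degrees below the handle's x), y is the scanner's y. It reads best 100 away from a label
- tray: shallow black open tray, fixed, 240 long (x), 140 wide (y), 16 high, walls and floor 4 to 5 thick; the scanner fits in lengthways, either way round. Origin: centre of its underside
- lamp_supply: white desk unit, fixed, 160 deep (x), 150 wide (y), 110 high, whose front (its -x side, toward the robot) is a panel that rises at 45 degrees from 30 to 110 high and carries a barcode label; its flat top has one big round black knob, 52 diameter, 26 high. Origin: centre of its underside
- lamp_supply_label: barcode label of the lamp supply: white, black bars, 70 wide (y) by 44, glued to the middle of the 45 degree panel. Origin: the label's middle, z points straight out of the panel (up and toward the front), x up the slope
- stage_drive: white desk unit, fixed, 160 deep (x), 150 wide (y), 110 high, whose front (its -x side, toward the robot) is a panel that rises at 45 degrees from 30 to 110 high and carries a barcode label; its flat top has three square black keys, 26 wide, 10 high, in a row. Origin: centre of its underside
- stage_drive_label: barcode label of the stage drive, the other unit (not to be read): white, black bars, 70 wide (y) by 44, glued to the middle of the 45 degree panel. Origin: the label's middle, z points straight out of the panel (up and toward the front), x up the slope
- screwdriver: green-handled screwdriver, 170 long, lying among the things before the units; origin under its middle, x from handle to blade
- brush: flat dusting brush with a pale wooden handle, 150 long, lying; origin under its middle, x from handle to bristles
- objective: steel microscope objective, 34 diameter, 56 tall, standing; origin under its centre
- eyepiece: black eyepiece, 38 diameter, 50 tall, standing in front of the units; origin under its centre
- blower: black rubber dust blower, 60 diameter, 120 tall, standing nozzle up; origin under its centre
- bottle: amber bottle of lens cleaner, 56 diameter, 130 tall, standing; origin under its centre
Things that resemble listed ones, but are neither listed nor needed, are in the scene too. What is shaped like the scanner but pink is not meant.

How it is judged:
By the outcome, as a careful person would: the job done as asked, in the order asked, and still so for the second after the job is handed in, with the robot touching nothing.
It also fails if it takes over 48 s, if anything falls off the work surface, if the arm or the gripper's body presses on something with over 40 N, if the wrist force passes 120 N, or if a joint passes its speed limit or range.

## Working session

There is one attempt and no reset: what is moved stays moved. The work goes in short steps, Python scripts to look and compute and a tool call to move; the robot and the scene stay as the last step left them, time stands still between calls to the robot, and variables do not carry over. Pictures are saved under pics/ and viewed, at most 10 in all, crops included, and the job is handed in when it is done.

Besides the shell and the picture viewer there is one more tool, called after "Request:" as a command line: name --pt "numbers of a row" for each row, then --argument value for the rest. step_arm: Moves the arm, as the interface text tells. Its arguments: {"type":"object","properties":{"gripper":{"type":"array"},"slide":{"type":"array"},"roll":{"type":"array"}},"required":["gripper","slide","roll"]}

```bash
ls; mkdir -p pics; python3 - <<'E'
from workcell import arm
import cv2,numpy as np
print(arm.nose_length,arm.get_obs())
for n in("scene","top"):
    c=arm.calibration(n);f=arm.grab_frame(n);cv2.imwrite(f"pics/{n}0.png",f[:,:,::-1])
    R=cv2.Rodrigues(np.array(c["rvec"],float))[0];print(n,c,-R.T@np.array(c["tvec"]))
E
```

```text
pics
11.0 {'clock': 0.0, 'joint_pos': array([ 7.21591332e+01,  7.13244322e+00,  9.46338181e+01, -5.16886007e-04,
        7.83526030e+01, -4.73284066e+00]), 'qvel': array([-0.0922388 ,  0.03017752,  0.04862647, -0.08201257, -0.02076017,
        0.01810204]), 'tau': array([-1.44861093e-03, -4.17586255e+01, -3.59944689e+01,  7.75186485e-02,
        4.89806256e-02, -1.84235064e-04]), 'tcp_pos': array([147.25294412, 632.4590619 , 224.40165096]), 'tool_rot': array([-1.79881499e+02, -9.30315613e-03,  1.66892069e+02]), 'ft_force': array([ 0.04677666,  0.52277738, -0.32705153]), 'wrist_torque': array([0.01910381, 0.05770913, 0.01734955]), 'grasp_force': 0.0, 'grip_width': 0.9993264350643147}
scene {'fx': 499.4847331883468, 'fy': 499.4847331883468, 'cx': 322.567661906051, 'cy': 203.02186901507082, 'rvec': array([ 2.30909803,  0.88989428, -0.30196792]), 'tvec': array([-388.33431582, -205.68522565, 1519.11753178])} [1030.15023352 -589.62761393 1044.96784713]
top {'fx': 435.2708319603351, 'fy': 435.2708319603351, 'cx': 319.11606131626456, 'cy': 201.6607140459832, 'rvec': array([ 2.17833972, -2.11251207,  0.1952747 ]), 'tvec': array([ -30.39372353,  489.54252692, 1373.8590118 ])} [ 261.56391743    8.48551354 1435.12249009]
```

View pics/scene0.png

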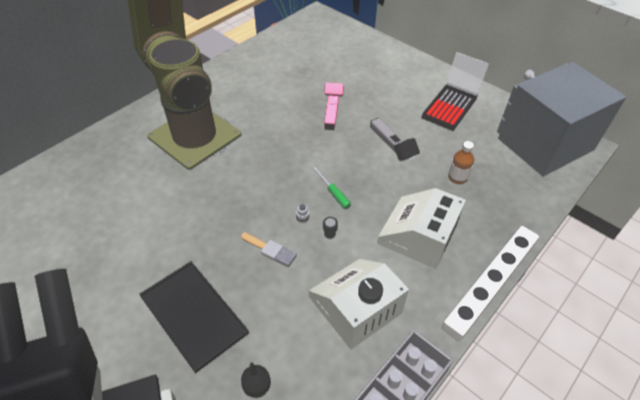

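View pics/top0.png

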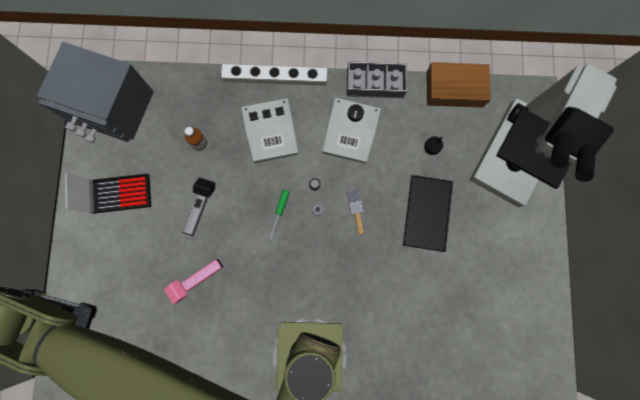

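The real scanner is the grey one: scene (395,138), top (198,207). The pink lookalike at top (195,282) is not meant. There are two units: the one with the single round knob, at top (352,130), is the lamp supply, and the one with three keys, at top (270,130), is the stage drive. The tray candidates are the black rectangle at top (428,213) and the red-tool case at (120,193). The plain black open one fits the description.

```bash
cat > h.py <<'E'
from workcell import arm
import cv2,numpy as np
def cal(n):
    c=arm.calibration(n);R=cv2.Rodrigues(np.array(c["rvec"],float))[0]
    return dict(K=np.array([[c["fx"],0,c["cx"]],[0,c["fy"],c["cy"]],[0,0,1]]),R=R,t=np.array(c["tvec"],float))
def ray(c,p):
    p=np.atleast_2d(np.array(p,float));d=np.c_[p,np.ones(len(p))]@np.linalg.inv(c["K"]).T@c["R"]
    return -c["R"].T@c["t"],d
def onz(c,p,z):
    o,d=ray(c,p);return o+d*((z-o[2])/d[:,2])[:,None]
def tri(c1,p1,c2,p2):
    P=[c["K"]@np.c_[c["R"],c["t"]] for c in(c1,c2)]
    X=cv2.triangulatePoints(P[0],P[1],np.atleast_2d(np.array(p1,float)).T,np.atleast_2d(np.array(p2,float)).T);return (X[:3]/X[3]).T
def proj(c,X):
    q=(np.atleast_2d(X)@c["R"].T+c["t"])@c["K"].T;return q[:,:2]/q[:,2:]
def snap(n,fn):
    c=cal(n);f=arm.grab_frame(n)[:,:,::-1].copy();cv2.imwrite(f"pics/{fn}.png",f);np.savez(f"pics/{fn}.npz",**c);return c,f
E
python3 - <<'E'
from h import *
np.set_printoptions(precision=0,suppress=True)
t=cal("top");s=cal("scene")
print("scanner butt/headfront",onz(t,[[188,233],[208,180]],20))
print("labels stage,lamp",onz(t,[[273,142],[348,142]],70), "two-view",tri(t,[[273,142],[348,142]],s,[[406,212],[345,276]]))
print("tray corners",onz(t,[[411,177],[452,181],[446,250],[404,245]],16))
print("bottle,driver,obj,eyep,brush",onz(t,[[195,135],[280,210],[318,211],[314,184],[356,210]],0))
c,f=snap("wrist","w0");o=arm.get_obs()
print("wristcam",-c["R"].T@c["t"]-o["tcp_pos"],c["K"][0,0]);print(c["R"])
E
```

```text
scanner butt/headfront [[377. 405.  20.]
 [554. 353.  20.]]
labels stage,lamp [[ 676.  140.   70.]
 [ 685. -103.   70.]] two-view [[ 676.  140.   70.]
 [ 684. -104.   71.]]
tray corners [[ 588. -321.   16.]
 [ 579. -459.   16.]
 [ 348. -435.   16.]
 [ 360. -297.   16.]]
bottle,driver,obj,eyep,brush [[ 713.  413.    0.]
 [ 465.  113.    0.]
 [ 465.  -13.    0.]
 [ 556.    3.    0.]
 [ 473. -140.    0.]]
wristcam [-66.  15. 158.] 305.84719078453963
[[ 0.  1. -0.]
 [ 1. -0.  0.]
 [ 0. -0. -1.]]
```

Request:
step_arm --gripper '[1,1,1,1,1]' --pt "-0.041 -0.017 0.002" --pt "-0.041 -0.017 0.002" --pt "-0.041 -0.017 0.002" --pt "-0.041 -0.017 0.002" --pt "-0.041 -0.017 0.002" --roll '[0,0,0,0,0]'

```text
clock: 0.65
tcp_pos: [328.9, 502.4, 215.2]
tool_rot: [-180.0, -0.0, 166.9]
ft_force: [-0.3, 0.1, -0.5]
grip_width: 1.007
grasp_force: 0.0
```

Request:
step_arm --gripper '[1,1,1,1,1]' --pt "-0.041 -0.017 0.002" --pt "-0.041 -0.017 0.002" --pt "-0.041 -0.017 0.002" --pt "-0.041 -0.017 0.002" --pt "-0.041 -0.017 0.002" --roll '[0,0,0,0,0]'

```text
clock: 1.15
tcp_pos: [509.3, 373.1, 205.2]
tool_rot: [-180.0, -0.0, 166.9]
ft_force: [0.4, 0.3, -0.3]
grip_width: 1.001
grasp_force: 0.0
```

Request:
step_arm --gripper '[1,1,1,1,1]' --pt "0 0 0" --pt "0 0 0" --pt "0 0 0" --pt "0 0 0" --pt "0 0 0" --roll '[0,0,0,0,0]'

```text
clock: 1.65
tcp_pos: [507.3, 375.4, 205.8]
tool_rot: [180.0, 0.0, 167.0]
ft_force: [-0.3, 0.1, -0.7]
grip_width: 1.002
grasp_force: 0.0
```

```bash
python3 - <<'E'
from h import *
np.set_printoptions(precision=1,suppress=True)
c,f=snap("wrist","w1");o=arm.get_obs();print(o["clock"],o["tcp_pos"],o["tool_rot"],-c["R"].T@c["t"])
E
```

```text
1.7 [507.4 375.3 205.8] [180.   0. 167.] [441.  390.  363.9]
```

View pics/w1.png

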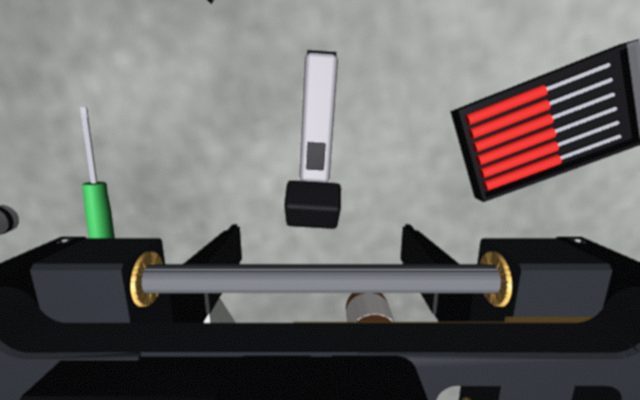

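w1 shows the grey handle from (322,51) to (315,180), with the black head at (313,204). Its long axis is nearly aligned with the tool. The grip lies between the fingers' line further down. Next is a shift for a second view.

Request:
step_arm --gripper '[1,1,1,1,1]' --pt "0.02 0.03 0.01" --pt "0.02 0.03 0.01" --pt "0 0 0" --pt "0 0 0" --pt "0 0 0" --roll '[0,0,0,0,0]'

```text
clock: 2.2
tcp_pos: [483.0, 441.8, 186.1]
tool_rot: [180.0, 0.0, 166.9]
ft_force: [0.8, -0.1, 0.3]
grip_width: 0.998
grasp_force: 0.0
```

```bash
cat > m.py <<'E'
from h import *
np.set_printoptions(precision=1,suppress=True)
snap("wrist","w2")
Q=[]
for fn in("w1","w2"):
    f=cv2.imread(f"pics/{fn}.png");c=np.load(f"pics/{fn}.npz")
    m=cv2.inRange(cv2.cvtColor(f,cv2.COLOR_BGR2HSV),(110,0,140),(179,40,255))
    m=cv2.morphologyEx(m,cv2.MORPH_CLOSE,np.ones((3,3)))
    cs=cv2.findContours(m,cv2.RETR_EXTERNAL,cv2.CHAIN_APPROX_NONE)[0]
    cs=[k for k in cs if cv2.contourArea(k)>1500 and k[:,0,1].mean()<250]
    for k in cs:
        r=cv2.minAreaRect(k);b=cv2.boxPoints(r);print(fn,r)
    k=max(cs,key=cv2.contourArea);b=cv2.boxPoints(cv2.minAreaRect(k))
    b=b[np.argsort(b[:,1])];b=np.r_[b[:2][np.argsort(b[:2,0])],b[2:][np.argsort(b[2:,0])]];Q.append((c,b))
X=tri(*Q[0],*Q[1]);print("two-view",X)
for c,b in Q:
    W=onz(c,b,30);bu=W[:2].mean(0);he=W[2:].mean(0);d=he-bu
    print("z30",W,"butt",bu,"len",np.hypot(*d[:2]),"w",np.linalg.norm(W[0]-W[1]),"yaw",np.degrees(np.arctan2(d[1],d[0])),"origin",bu+75*d/np.linalg.norm(d))
E
python3 m.py; python3 -c "
import cv2;f=cv2.imread('pics/w1.png')[30:250,240:400];cv2.imwrite('pics/crop1.png',cv2.resize(f,None,fx=2.5,fy=2.5))"
```

```text
w1 ((317.12164306640625, 117.02737426757812), (29.975828170776367, 127.12187957763672), 3.7152888774871826)
w2 ((260.0, 156.0), (128.0, 32.0), 90.0)
w2 ((614.5, 125.5), (117.0, 49.0), 90.0)
two-view [[434.7 395.  417.4]
 [432.4 390.3 412.2]
 [413.  401.  411.2]
 [412.6 395.9 406.5]]
z30 [[370.2 391.3  30. ]
 [378.7 420.1  30. ]
 [493.5 352.   30. ]
 [503.1 383.7  30. ]] butt [374.5 405.7  30. ] len 129.50731375728296 w 30.090237212321902 yaw -16.98701856131692 origin [446.2 383.8  30. ]
z30 [[423.7 718.4  30. ]
 [434.3 763.9  30. ]
 [539.8 716.5  30. ]
 [551.4 766.3  30. ]] butt [429.  741.1  30. ] len 116.59197494009487 w 46.71351907875148 yaw 0.15375849569992278 origin [504.  741.3  30. ]
```

View pics/crop1.png

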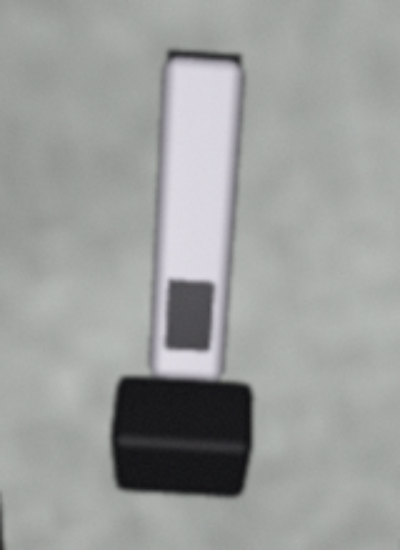

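The crop confirms the grey-handled scanner with its black head: top face at x 165–240, dark key at (190,315), rounded butt at the top. My second-view contour picked the wrong blob, so I'm fixing that.

```bash
cat > m.py <<'E'
from h import *
np.set_printoptions(precision=1,suppress=True)
Q=[]
for fn,x0 in(("w1",317),("w2",260)):
    f=cv2.imread(f"pics/{fn}.png");c=np.load(f"pics/{fn}.npz")
    m=cv2.inRange(cv2.cvtColor(f,cv2.COLOR_BGR2HSV),(110,0,165),(179,60,255))
    m[:,:x0-50]=0;m[:,x0+50:]=0;m[250:]=0
    k=max(cv2.findContours(m,cv2.RETR_EXTERNAL,cv2.CHAIN_APPROX_NONE)[0],key=cv2.contourArea)
    g=np.zeros_like(m);cv2.drawContours(g,[k],-1,255,-1)
    v=np.where(g.any(1))[0];L=np.array([np.where(g[r])[0].min() for r in v]);R=np.array([np.where(g[r])[0].max()+1 for r in v])
    i=slice(10,-8);pl=np.polyfit(v[i],L[i],1);pr=np.polyfit(v[i],R[i],1)
    a,z=v[0],v[-1]+1;print(fn,a,z,pl,pr,L[::20],R[::20])
    b=np.array([[np.polyval(p,y),y] for y in(a,z) for p in(pl,pr)])-.5;Q.append((c,b))
print("two-view",tri(*Q[0],*Q[1]))
for c,b in Q:
    W=onz(c,b,30);bu=W[:2].mean(0);he=W[2:].mean(0);d=he-bu
    print("len",np.hypot(*d[:2]),"w",np.linalg.norm(W[0]-W[1]),"yaw",np.degrees(np.arctan2(d[1],d[0])),"butt",bu,"origin",bu+75*d/np.linalg.norm(d))
E
python3 m.py
```

```text
w1 54 181 [ -0. 310.] [ -0.1 339.6] [310 306 305 305 304 303 302] [318 335 333 332 330 329 328]
w2 92 220 [ -0. 246.] [ -0.  278.5] [250 246 246 246 246 246 246] [252 276 275 275 274 274 273]
two-view [[370.5 391.7  28. ]
 [376.7 420.   25.3]
 [495.6 354.8  29.9]
 [502.2 382.8  29.4]]
len 129.58755461088742 w 28.582195690851734 yaw -16.56810497156349 butt [374.4 405.7  30. ] origin [446.2 384.3  30. ]
len 130.54383168955638 w 29.298274539527295 yaw -16.599303925098962 butt [373.9 406.3  30. ] origin [445.8 384.8  30. ]
```

Request:
step_arm --gripper '[1,1,1,1,1]' --pt "0 0 0" --pt "0.01 -0.033 0.02" --pt "0.009 -0.033 0.03" --pt "0 0 0.03" --pt "0 0 0.02" --roll '[3.5,0,0,0,0]'

```text
clock: 2.75
tcp_pos: [444.9, 381.9, 83.9]
tool_rot: [-179.9, -0.1, 163.3]
ft_force: [0.1, -0.3, 0.7]
grip_width: 0.999
grasp_force: 0.0
```

Request:
step_arm --gripper '[1,1,1,1,1]' --pt "0 0 0" --pt "0 0 0" --pt "0 0 0" --pt "0 0 0" --pt "0 0 0" --roll '[0,0,0,0,0]'

```text
clock: 3.25
tcp_pos: [446.5, 384.8, 87.0]
tool_rot: [179.9, 0.1, 163.4]
ft_force: [-0.5, 0.3, 0.6]
grip_width: 1.002
grasp_force: 0.0
```

Positioned over the grip. Descending 72 mm to TCP z 15, then closing.

Request:
step_arm --gripper '[1,1,1,1,1]' --pt "0 0 0.025" --pt "0 0 0.02" --pt "0 0 0.015" --pt "0 0 0.008" --pt "0 0 0.004" --roll '[0,0,0,0,0]'

```text
clock: 3.75
tcp_pos: [445.6, 384.1, 13.0]
tool_rot: [-180.0, -0.0, 163.4]
ft_force: [-0.1, -0.1, 0.1]
grip_width: 1.002
grasp_force: 0.0
```

Request:
step_arm --gripper '[1,1,0.3,0.3,0.3]' --pt "0 0 0" --pt "0 0 0" --pt "0 0 0" --pt "0 0 0" --pt "0 0 0" --roll '[0,0,0,0,0]'

```text
clock: 4.25
tcp_pos: [446.1, 384.4, 14.2]
tool_rot: [180.0, 0.0, 163.4]
ft_force: [-0.2, -0.2, 0.4]
grip_width: 0.8
grasp_force: 0.0
```

Request:
step_arm --gripper '[0.2,0.2,0.2,0.2,0.2]' --pt "0 0 0" --pt "0 0 0" --pt "0 0 0" --pt "0 0 0" --pt "0 0 0" --roll '[0,0,0,0,0]'

```text
clock: 4.75
tcp_pos: [445.8, 384.2, 13.6]
tool_rot: [-180.0, -0.0, 163.4]
ft_force: [0.5, -1.1, -0.6]
grip_width: 0.386
grasp_force: 0.0
```

Request:
step_arm --gripper '[0.1,0.1,0.1,0.1,0.1]' --pt "0 0 0" --pt "0 0 0" --pt "0 0 0" --pt "0 0 0" --pt "0 0 0" --roll '[0,0,0,0,0]'

```text
clock: 5.25
tcp_pos: [445.8, 384.2, 13.7]
tool_rot: [180.0, 0.0, 163.4]
ft_force: [1.4, -0.2, -0.1]
grip_width: 0.355
grasp_force: 30.0
```

Gripped at 33.7 mm width. Lifting, then going forward and behind the labels, so the beam never falls on the stage label. From there I look at the lamp label from above.

Request:
step_arm --gripper '[0.1,0.1,0.1,0.1,0.1]' --pt "0 0 -0.01" --pt "0 0 -0.02" --pt "0 0 -0.03" --pt "0 0 -0.04" --pt "0 0 -0.04" --roll '[0,0,0,0,0]'

```text
clock: 5.75
tcp_pos: [445.0, 383.6, 154.7]
tool_rot: [-179.9, -0.1, 163.4]
ft_force: [0.0, -0.4, -0.9]
grip_width: 0.356
grasp_force: 30.0
```

Request:
step_arm --gripper '[0.1,0.1,0.1,0.1,0.1]' --pt "-0.012 0.0035 -0.04" --pt "-0.026 0.008 -0.03" --pt "-0.0388 0.0116 -0.01" --pt "-0.0388 0.0116 0" --pt "-0.0388 0.0116 0" --roll '[0,0,0,0,0]'

```text
clock: 6.25
tcp_pos: [608.3, 384.3, 235.1]
tool_rot: [180.0, 0.0, 163.4]
ft_force: [0.2, 0.6, -1.3]
grip_width: 0.357
grasp_force: 30.0
```

Request:
step_arm --gripper '[0.1,0.1,0.1,0.1,0.1]' --pt "-0.0388 0.0116 0" --pt "-0.0388 0.0116 0" --pt "-0.0388 0.0116 0" --pt "-0.0388 0.0116 0" --pt "-0.012 -0.02 0" --roll '[0,0,0,0,0]'

```text
clock: 6.75
tcp_pos: [777.0, 362.4, 227.9]
tool_rot: [-179.8, -0.2, 163.4]
ft_force: [-0.4, -0.7, -3.7]
grip_width: 0.359
grasp_force: 30.0
```

Request:
step_arm --gripper '[0.1,0.1,0.1,0.1,0.1]' --pt "-0.0149 -0.0429 0" --pt "-0.0149 -0.0429 0" --pt "-0.0149 -0.0429 0" --pt "-0.0149 -0.0429 0" --pt "-0.0149 -0.0429 0" --roll '[0,0,0,0,0]'

```text
clock: 7.25
tcp_pos: [783.6, 132.9, 234.1]
tool_rot: [-180.0, -0.0, 163.4]
ft_force: [0.9, -0.1, -1.0]
grip_width: 0.359
grasp_force: 30.0
```

Request:
step_arm --gripper '[0.1,0.1,0.1,0.1,0.1]' --pt "-0.0149 -0.0429 0" --pt "-0.0149 -0.0429 0" --pt "-0.0149 -0.0429 0" --pt "-0.0149 -0.0429 0" --pt "-0.008 -0.022 0" --roll '[0,0,0,0,0]'

```text
clock: 7.75
tcp_pos: [793.0, -74.1, 234.0]
tool_rot: [-179.9, -0.0, 163.2]
ft_force: [-0.0, 0.3, -2.2]
grip_width: 0.355
grasp_force: 30.0
```

Request:
step_arm --gripper '[0.1,0.1,0.1,0.1,0.1]' --pt "0 0 0" --pt "0 0 0" --pt "0 0 0" --pt "0 0 0" --pt "0 0 0" --roll '[0,0,0,0,0]'

```text
clock: 8.25
tcp_pos: [794.3, -68.2, 233.7]
tool_rot: [180.0, -0.0, 163.5]
ft_force: [-0.1, 0.2, -1.9]
grip_width: 0.354
grasp_force: 30.0
```

```bash
python3 - <<'E'
from h import *
np.set_printoptions(precision=1,suppress=True)
c,f=snap("wrist","w3");o=arm.get_obs();print(o["clock"],o["tcp_pos"],o["tool_rot"],-c["R"].T@c["t"],proj(c,[684,-104,70]))
E
```

```text
8.3 [794.3 -68.4 233.7] [180.   -0.  163.5] [729.1 -49.5 391.8] [[255.8  95.1]]
```

View pics/w3.png

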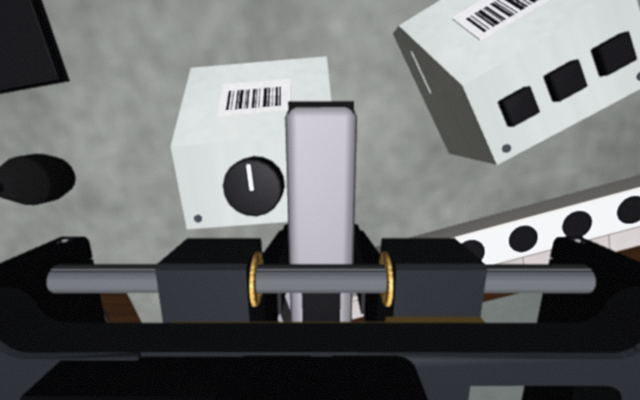

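w3 shows the round knob at (253,186), so this is the lamp supply. Its label is at (255,96) with the right end touching the held handle (288–355 px). I shift left for a clear second view.

Request:
step_arm --gripper '[0.1,0.1,0.1,0.1,0.1]' --pt "0.0 0.03 0" --pt "0.0 0.02 0" --pt "0 0 0" --pt "0 0 0" --pt "0 0 0" --roll '[0,0,0,0,0]'

```text
clock: 8.8
tcp_pos: [808.5, -22.2, 233.6]
tool_rot: [-180.0, -0.0, 163.4]
ft_force: [-0.0, -0.4, -2.8]
grip_width: 0.355
grasp_force: 30.0
```

```bash
python3 - <<'E'
from h import *
np.set_printoptions(precision=1,suppress=True)
snap("wrist","w4")
a=cv2.imread("pics/w3.png")[50:135,210:310];c=np.load("pics/w4.npz");q=proj(c,[684,-104,70])[0].astype(int);print(q)
b=cv2.imread("pics/w4.png")[q[1]-45:q[1]+40,q[0]-50:q[0]+50]
cv2.imwrite("pics/crop2.png",cv2.resize(np.hstack([a,b]),None,fx=4,fy=4,interpolation=cv2.INTER_CUBIC))
E
```

```text
[207  94]
```

View pics/crop2.png

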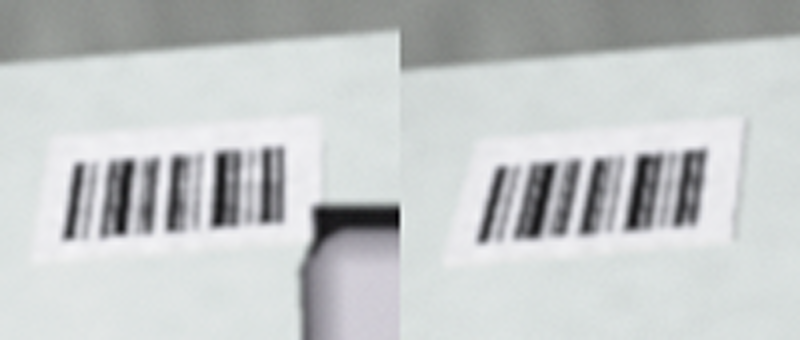

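The crops show the whole label, with white corners at about (52,138), (320,118) and (35,262) on the left, and (477,142), (747,118), (445,266) and (735,242) on the right. I triangulate those.

```bash
python3 - <<'E'
from h import *
np.set_printoptions(precision=1,suppress=True)
A=(np.array([[52,138],[320,118],[35,262]])+.5)/4-.5+[210,50]
B=(np.array([[77,142],[347,118],[45,266],[335,242]])+.5)/4-.5+[157,49]
c3=np.load("pics/w3.npz");c4=np.load("pics/w4.npz")
X=tri(c3,A,c4,B[:3]);print("tri",X,"centre",(X[1]+X[2])/2,"w",np.linalg.norm(X[1]-X[0]),"h",np.linalg.norm(X[2]-X[0]))
h=44*.7071/2
for c,P in((c3,A),(c4,B)):
    z=np.array([70-h,70-h,70+h,70+h])[:len(P)]
    W=np.vstack([onz(c,p,k) for p,k in zip(P,z)]);d=W[0]-W[1]  # TL has smaller y
    print("planes",W,"centre",(W[1]+W[2])/2,"yaw",np.degrees(np.arctan2(d[0],-d[1])))
# bars
for fn,c,x0,y0 in(("w3",c3,210,50),("w4",c4,157,49)):
    f=cv2.imread(f"pics/{fn}.png",0)[y0:y0+85,x0:x0+100].copy();f[50:,70 if fn=="w3" else 99:]=255
    m=(f<150).astype(np.uint8);m[:28]=0;m=cv2.morphologyEx(m,cv2.MORPH_CLOSE,np.ones((3,5)))
    k=max(cv2.findContours(m,0,1)[0],key=cv2.contourArea);M=cv2.moments(k);p=[M["m10"]/M["m00"]+x0,M["m01"]/M["m00"]+y0];print(fn,cv2.boundingRect(k),p,onz(c,p,70))
# held scanner butt in w3
f=cv2.imread("pics/w4.png");t=arm.get_obs();print(t["tcp_pos"],t["clock"])
m=cv2.inRange(cv2.cvtColor(f,cv2.COLOR_BGR2HSV),(110,0,150),(179,60,255))[:230,270:375]
r=[(v,np.where(m[v])[0].min()+270,np.where(m[v])[0].max()+270) for v in range(0,230,20) if m[v].any()];print(r,np.where(m.any(1))[0][0])
for v,l,rr in r[1:]: print(onz(c4,[(l+rr)/2,v],t["tcp_pos"][2]-13.7+30)-t["tcp_pos"])
E
```

```text
tri [[ 662.5 -135.5   56.9]
 [ 676.3  -67.9   51.9]
 [ 693.8 -141.    89.2]] centre [ 685.1 -104.5   70.5] w 69.15204305963448 h 45.35729661515704
planes [[ 661.9 -136.    54.4]
 [ 677.   -67.8   54.4]
 [ 693.3 -142.1   85.6]] centre [ 685.1 -105.    70. ] yaw -12.479035565625294
planes [[ 662.  -136.5   54.4]
 [ 676.6  -67.3   54.4]
 [ 693.4 -142.7   85.6]
 [ 708.1  -73.8   85.6]] centre [ 685. -105.   70.] yaw -11.854824450027726
w3 (25, 39, 22, 20) [245.79173126614987, 98.70542635658916] [[ 684.4 -114.7   70. ]]
w4 (29, 40, 23, 20) [197.39850746268655, 98.3910447761194] [[ 684.4 -115.    70. ]]
[808.5 -22.5 233.7] 8.85
[(120, np.int64(290), np.int64(352)), (140, np.int64(290), np.int64(351)), (160, np.int64(291), np.int64(350)), (180, np.int64(291), np.int64(349)), (200, np.int64(291), np.int64(349)), (220, np.int64(292), np.int64(348))] 109
[[-58.3  16.8  16.3]]
[[-49.6  14.3  16.3]]
[[-40.7  11.4  16.3]]
[[-31.4   8.6  16.3]]
[[-21.9   5.7  16.3]]
```

Label middle is (685, -105, 70) with unit yaw about -12°; height and size match the text. The held scanner sits as planned, with its origin under the TCP and its yaw equal to the tool's minus 180°. The read pose is TCP (515, -69, 140.4) at tool yaw 168.

Request:
step_arm --gripper '[0.1,0.1,0.1,0.1,0.1]' --pt "0 0 0" --pt "0.02 -0.008 0" --pt "0.037 -0.014 0" --pt "0.04 -0.0152 0" --pt "0.04 -0.0152 0" --roll '[-4.6,0,0,0,0]'

```text
clock: 9.35
tcp_pos: [662.0, -45.7, 233.6]
tool_rot: [-180.0, 0.0, 167.9]
ft_force: [-0.7, -0.2, -1.3]
grip_width: 0.357
grasp_force: 30.0
```

Request:
step_arm --gripper '[0.1,0.1,0.1,0.1,0.1]' --pt "0.04 -0.0152 0" --pt "0.04 -0.0152 0" --pt "0.036 -0.014 0" --pt "0.02 -0.008 0" --pt "0.004 -0.0018 0" --roll '[0,0,0,0,0]'

```text
clock: 9.85
tcp_pos: [513.6, -69.3, 234.1]
tool_rot: [-180.0, 0.1, 167.9]
ft_force: [0.3, -1.5, -1.6]
grip_width: 0.36
grasp_force: 30.0
```

Request:
step_arm --gripper '[0.1,0.1,0.1,0.1,0.1]' --pt "0 0 0.015" --pt "0 0 0.025" --pt "0 0 0.025" --pt "0 0 0.02" --pt "0 0 0.008" --roll '[0,0,0,0,0]'

```text
clock: 10.35
tcp_pos: [514.5, -68.1, 136.8]
tool_rot: [180.0, -0.3, 168.0]
ft_force: [-0.6, -0.2, -1.8]
grip_width: 0.354
grasp_force: 30.0
```

Request:
step_arm --gripper '[0.1,0.1,0.1,0.1,0.1]' --pt "0 0 0" --pt "0 0 0" --pt "0 0 0" --pt "0 0 0" --pt "0 0 0" --roll '[0,0,0,0,0]'

```text
clock: 10.85
tcp_pos: [516.0, -68.6, 141.6]
tool_rot: [-180.0, 0.1, 168.0]
ft_force: [-0.1, -0.3, -1.8]
grip_width: 0.356
grasp_force: 30.0
```

Within about 1 mm of the target. Before the hold, I check whether the scanner tilts in the jaws.

```bash
python3 - <<'E'
from h import *
np.set_printoptions(precision=1,suppress=True)
w,f=snap("wrist","w5");s,g=snap("scene","s5");o=arm.get_obs();T=o["tcp_pos"];print(o["clock"],T,o["tool_rot"])
a=np.radians(-12);u=np.array([np.cos(a),np.sin(a),0]);n=np.array([-u[1],u[0],0]);O=T-[0,0,13.7]
for c,nm in((w,"w"),(s,"s")):
    print(nm,"butt top L/R, butt bottom L/R, head-end top, window",proj(c,[O-75*u+17*n+[0,0,30],O-75*u-17*n+[0,0,30],O-75*u+17*n,O-75*u-17*n,O+103*u+[0,0,14]]))
for fn in("w1","w3","w5"):
    I=cv2.cvtColor(cv2.imread(f"pics/{fn}.png"),cv2.COLOR_BGR2GRAY).astype(float)
    for v in ([70,90,110,130] if fn=="w1" else [120,140,160,180,200,220]):
        row=cv2.GaussianBlur(I,(5,5),0)[v,270:375]; d=np.diff(row);print(fn,v,"edges",d.argmax()+270,d.argmin()+270,end=" ")
    col=cv2.GaussianBlur(I,(5,5),0)[40:200,320];print("butt row",np.diff(col).argmax()+40)
p=proj(s,[O])[0].astype(int);x,y=max(p[0]-60,0),max(p[1]-60,0)
A=cv2.resize(g[y:y+120,x:x+120],(480,480),interpolation=cv2.INTER_CUBIC);B=cv2.resize(f[80:240,250:390],(320,366));B=cv2.copyMakeBorder(B,0,114,0,0,0)
cv2.imwrite("pics/crop3.png",np.hstack([A,B]));print(x,y)
E
```

```text
10.95 [515.7 -68.5 141.2] [-180.     0.1  168. ]
w butt top L/R, butt bottom L/R, head-end top, window [[360.7 106.6]
 [284.3 106.5]
 [353.7 109.5]
 [290.7 109.5]
 [321.9 399.3]]
s butt top L/R, butt bottom L/R, head-end top, window [[289.8 180.8]
 [277.8 187. ]
 [290.2 189.1]
 [278.5 195.2]
 [328.3 237.4]]
w1 70 edges 306 333 w1 90 edges 305 332 w1 110 edges 304 331 w1 130 edges 303 329 butt row 169
w3 120 edges 357 284 w3 140 edges 356 284 w3 160 edges 270 285 w3 180 edges 283 286 w3 200 edges 279 286 w3 220 edges 354 287 butt row 106
w5 120 edges 356 369 w5 140 edges 357 353 w5 160 edges 356 285 w5 180 edges 355 285 w5 200 edges 278 274 w5 220 edges 290 351 butt row 106
242 151
```

View pics/crop3.png

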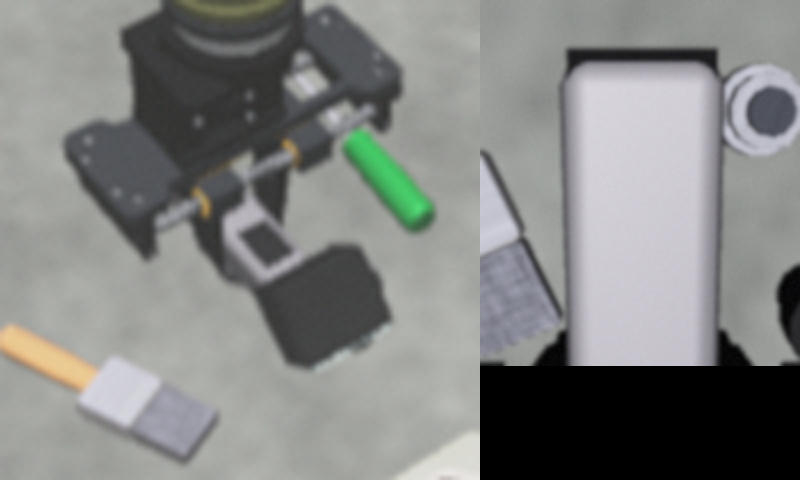

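The crop shows the handle symmetric in the jaws and the head in front, with nothing slipped. One numeric check for tilt: handle width along its length, referred to a flat plane.

```bash
python3 - <<'E'
from h import *
c=np.load("pics/w3.npz")
for v,l,r in((120,284,357),(140,284,356),(220,287,354)):
    W=onz(c,[[l,v],[r,v]],233.7-13.7+26);print(v,np.linalg.norm(W[0]-W[1]))
c=np.load("pics/w1.npz")
for v,l,r in((55,306,337.2),(166,300,330.8)):
    W=onz(c,[[l,v],[r,v]],26);print("w1",v,np.linalg.norm(W[0]-W[1]))
E
```

```text
120 33.653670363312955
140 33.71295006802691
220 33.4700682525495
w1 55 31.736228999473113
w1 166 34.11303268137399
```

Request:
step_arm --gripper '[0.1,0.1,0.1,0.1,0.1]' --pt "0 0 0" --pt "0 0 0" --pt "0 0 0" --pt "0 0 0" --pt "0 0 0" --roll '[0,0,0,0,0]'

```text
clock: 11.45
tcp_pos: [515.4, -68.5, 140.6]
tool_rot: [180.0, -0.0, 168.0]
ft_force: [0.4, 0.8, -1.0]
grip_width: 0.354
grasp_force: 30.0
```

Request:
step_arm --gripper '[0.1,0.1,0.1,0.1,0.1]' --pt "0 0 0" --pt "0 0 0" --pt "0 0 0" --pt "0 0 0" --pt "0 0 0" --roll '[0,0,0,0,0]'

```text
clock: 11.95
tcp_pos: [515.5, -68.5, 140.7]
tool_rot: [-180.0, 0.0, 168.0]
ft_force: [1.2, -0.4, -1.5]
grip_width: 0.354
grasp_force: 30.0
```

Request:
step_arm --gripper '[0.1,0.1,0.1,0.1,0.1]' --pt "0 0 0" --pt "0 0 0" --pt "0 0 0" --pt "0 0 0" --pt "0 0 0" --roll '[0,0,0,0,0]'

```text
clock: 12.45
tcp_pos: [515.5, -68.5, 140.7]
tool_rot: [180.0, 0.0, 168.0]
ft_force: [-0.9, 0.2, -1.9]
grip_width: 0.357
grasp_force: 30.0
```

Scanner flat to well under 3°, and held steadily for 1.6 s, with one more half-second to come. Then I go up and over to view the tray.

Request:
step_arm --gripper '[0.1,0.1,0.1,0.1,0.1]' --pt "0 0 0" --pt "0 0 0" --pt "0 0 0" --pt "0 0 0" --pt "0 0 0" --roll '[0,0,0,0,0]'

```text
clock: 12.95
tcp_pos: [515.5, -68.5, 140.7]
tool_rot: [180.0, 0.0, 168.0]
ft_force: [-0.3, 0.8, -2.9]
grip_width: 0.358
grasp_force: 30.0
```

Request:
step_arm --gripper '[0.1,0.1,0.1,0.1,0.1]' --pt "0 0 -0.02" --pt "0 0 -0.035" --pt "0 -0.01 -0.035" --pt "-0.015 -0.025 -0.02" --pt "-0.025 -0.033 0" --roll '[0,0,0,0,0]'

```text
clock: 13.45
tcp_pos: [542.4, -143.8, 256.1]
tool_rot: [-180.0, 0.5, 168.1]
ft_force: [1.1, 0.4, -1.7]
grip_width: 0.357
grasp_force: 30.0
```

Request:
step_arm --gripper '[0.1,0.1,0.1,0.1,0.1]' --pt "-0.028 -0.035 0" --pt "-0.03 -0.036 0" --pt "-0.03 -0.036 0" --pt "-0.028 -0.033 0" --pt "-0.02 -0.022 0" --roll '[0,0,0,0,0]'

```text
clock: 13.95
tcp_pos: [640.3, -332.8, 249.9]
tool_rot: [-180.0, -0.0, 167.9]
ft_force: [-0.2, 0.3, -1.3]
grip_width: 0.353
grasp_force: 30.0
```

Request:
step_arm --gripper '[0.1,0.1,0.1,0.1,0.1]' --pt "0 0 0" --pt "0 0 0" --pt "0 0 0" --pt "0 0 0" --pt "0 0 0" --roll '[-6,0,0,0,0]'

```text
clock: 14.45
tcp_pos: [639.7, -329.4, 251.0]
tool_rot: [-180.0, 0.0, 174.0]
ft_force: [0.2, -0.7, -2.0]
grip_width: 0.355
grasp_force: 30.0
```

```bash
python3 - <<'E'
from h import *
np.set_printoptions(precision=1,suppress=True)
c,f=snap("wrist","w6");o=arm.get_obs();print(o["clock"],o["tcp_pos"],o["tool_rot"],proj(c,[[588,-321,16],[579,-459,16],[348,-435,16],[360,-297,16]]))
E
```

```text
14.5 [ 639.7 -329.5  251.1] [-180.    0.  174.] [[323.9 136.6]
 [214.5 141. ]
 [196.  -78.3]
 [324.5 -81. ]]
```

View pics/w6.png

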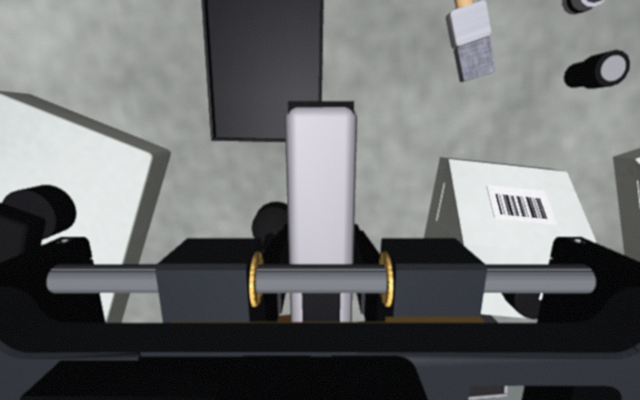

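w6 shows the tray's far end: left corner at (212,140), right corner hidden near (322,139) behind the handle, side edges at 203–213 and 321 px. This agrees with the top-camera prediction. Next comes a second view 120 mm back, then fit the edges.

Request:
step_arm --gripper '[0.1,0.1,0.1,0.1,0.1]' --pt "0.03 -0.003 0" --pt "0.04 -0.004 0" --pt "0.035 -0.004 0" --pt "0.015 -0.0015 0" --pt "0 0 0" --roll '[0,0,0,0,0]'

```text
clock: 15.0
tcp_pos: [518.0, -329.9, 251.4]
tool_rot: [-180.0, 0.1, 173.9]
ft_force: [-0.4, -0.1, -1.7]
grip_width: 0.351
grasp_force: 30.0
```

Request:
step_arm --gripper '[0.1,0.1,0.1,0.1,0.1]' --pt "0 0 0" --pt "0 0 0" --pt "0 0 0" --pt "0 0 0" --pt "0 0 0" --roll '[0,0,0,0,0]'

```text
clock: 15.5
tcp_pos: [519.5, -329.9, 250.4]
tool_rot: [180.0, -0.0, 174.0]
ft_force: [-0.2, -0.7, -1.8]
grip_width: 0.356
grasp_force: 30.0
```

```bash
python3 - <<'E'
from h import *
np.set_printoptions(precision=1,suppress=True)
c,f=snap("wrist","w7");o=arm.get_obs();print(o["clock"],o["tcp_pos"],o["tool_rot"],proj(c,[[588,-321,16],[579,-459,16],[348,-435,16],[360,-297,16]]))
E
```

```text
15.55 [ 519.4 -329.9  250.5] [180.  -0. 174.] [[333.1 226.9]
 [231.2 230.6]
 [217.   43.1]
 [335.3  40.9]]
```

View pics/w7.png

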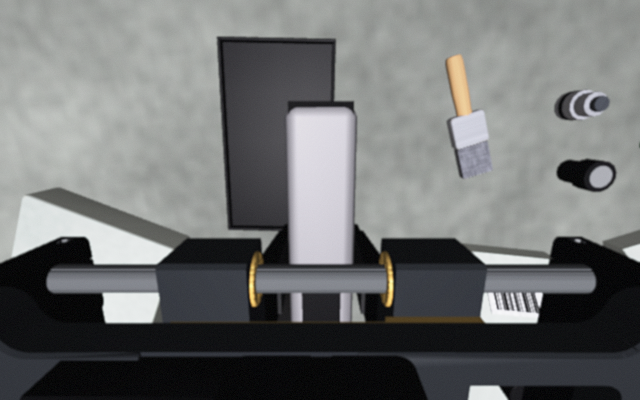

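w7 shows tray corners near-left (218,38), near-right (335,40) and far-left (229,229). I fit the edges for subpixel corners.

```bash
python3 - <<'E'
from h import *
np.set_printoptions(precision=1,suppress=True)
I={k:cv2.GaussianBlur(cv2.imread(f"pics/{k}.png",0),(3,3),0).astype(float) for k in("w6","w7")}
C={k:np.load(f"pics/{k}.npz") for k in I}
def edge(k,vert,rng,lo,hi,sgn):  # outer edge = strongest step; returns line a,b,c
    pts=[]
    for i in rng:
        p=I[k][i,lo:hi] if vert else I[k][lo:hi,i];d=sgn*np.diff(p);j=int(np.argmax(d))
        w=np.clip(d[max(j-2,0):j+3],0,None);x=lo+(w*np.arange(max(j-2,0),max(j-2,0)+len(w))).sum()/w.sum()+.5
        pts.append((x,i) if vert else (i,x))
    vx,vy,x,y=cv2.fitLine(np.array(pts,np.float32),cv2.DIST_HUBER,0,.01,.01).ravel();return np.array([vy,-vx,vx*y-vy*x])
X=lambda a,b:(lambda h:h[:2]/h[2])(np.cross(a,b))
l7=edge("w7",1,range(60,215,3),205,240,-1);n7=edge("w7",0,range(225,330,3),28,50,-1);r7=edge("w7",1,range(48,92,2),325,345,1);f7=edge("w7",0,range(235,270,2),220,236,1)
l6=edge("w6",1,range(10,130,3),195,222,-1);f6=edge("w6",0,range(220,280,2),130,150,1);r6=edge("w6",1,range(5,95,3),312,332,1)
fl6,fl7=X(l6,f6),X(l7,f7);print("far-left tri",fl6,fl7,tri(C["w6"],fl6,C["w7"],fl7))
for k,P in(("w7",[X(l7,n7),X(r7,n7),X(l7,f7),X(r7,f7)]),("w6",[fl6,X(r6,f6)])):
  for z in (16,): W=onz(C[k],P,z);print(k,np.array(P),z,W)
  if k=="w7":
    print("centre",W.mean(0),"lens",[np.linalg.norm(W[a]-W[b]) for a,b in((0,1),(2,3),(0,2),(1,3))],"yaw",np.degrees(np.arctan2(*(W[2]+W[3]-W[0]-W[1])[[1,0]])))
E
```

```text
far-left tri [210.8 140.1] [227.9 229.1] [[ 577.5 -464.6   12.3]]
w7 [[216.5  36.2]
 [335.4  38.4]
 [227.9 229.1]
 [330.6 231.4]] 16 [[ 340.7 -434.2   16. ]
 [ 357.4 -296.6   16. ]
 [ 576.3 -463.1   16. ]
 [ 594.1 -325.    16. ]]
centre [ 467.1 -379.8   16. ] lens [np.float64(138.613968348529), np.float64(139.2191958391159), np.float64(237.3680926163359), np.float64(238.36793634925735)] yaw -6.917072612286014
w6 [[210.8 140.1]
 [320.8 142.8]] 16 [[ 577.4 -463.4   16. ]
 [ 595.3 -325.7   16. ]]
```

Tray centre is (467, -380) with yaw -7°; sizes are 139×238 as they should be and the rim height is about 12–16. The target scanner origin is (447, -377.5), with the tool at yaw 173.

Request:
step_arm --gripper '[0.1,0.1,0.1,0.1,0.1]' --pt "0 0 0" --pt "0.025 -0.02 0" --pt "0.028 -0.024 0.02" --pt "0.0135 -0.012 0.035" --pt "0 0 0.04" --roll '[1,0,0,0,0]'

```text
clock: 16.05
tcp_pos: [445.4, -379.7, 156.7]
tool_rot: [-179.8, 0.2, 172.8]
ft_force: [0.1, -1.1, -2.0]
grip_width: 0.358
grasp_force: 30.0
```

Request:
step_arm --gripper '[0.1,0.1,0.1,0.1,0.1]' --pt "0 0 0.04" --pt "0 0 0.035" --pt "0 0 0.025" --pt "0 0 0.01" --pt "0 0 0" --roll '[0,0,0,0,0]'

```text
clock: 16.55
tcp_pos: [445.4, -376.7, 44.2]
tool_rot: [179.9, -0.1, 173.0]
ft_force: [-0.1, 0.3, -1.9]
grip_width: 0.359
grasp_force: 30.0
```

Request:
step_arm --gripper '[0.1,0.1,0.1,0.1,0.1]' --pt "0 0 0" --pt "0 0 0" --pt "0 0 0" --pt "0 0 0" --pt "0 0 0" --roll '[0,0,0,0,0]'

```text
clock: 17.05
tcp_pos: [446.5, -377.6, 46.3]
tool_rot: [-180.0, 0.0, 173.0]
ft_force: [-0.0, -0.1, -1.8]
grip_width: 0.356
grasp_force: 30.0
```

Straight above the place. Now down 26 mm, slowing, to TCP z of about 20.

Request:
step_arm --gripper '[0.1,0.1,0.1,0.1,0.1]' --pt "0 0 0.008" --pt "0 0 0.007" --pt "0 0 0.006" --pt "0 0 0.003" --pt "0 0 0.002" --roll '[0,0,0,0,0]'

```text
clock: 17.55
tcp_pos: [445.9, -377.1, 18.8]
tool_rot: [180.0, -0.1, 173.0]
ft_force: [-0.8, 0.4, -2.3]
grip_width: 0.356
grasp_force: 30.0
```

Request:
step_arm --gripper '[0.1,0.1,0.1,0.1,0.1]' --pt "0 0 0" --pt "0 0 0" --pt "0 0 0" --pt "0 0 0" --pt "0 0 0" --roll '[0,0,0,0,0]'

```text
clock: 18.05
tcp_pos: [446.4, -377.5, 19.9]
tool_rot: [-180.0, 0.0, 173.0]
ft_force: [0.5, 0.1, -1.8]
grip_width: 0.356
grasp_force: 30.0
```

Not touching yet. I go down in 1 mm and 0.5 mm steps.

Request:
step_arm --gripper '[0.1,0.1,0.1,0.1,0.1]' --pt "0 0 0.0005" --pt "0 0 0.0005" --pt "0 0 0" --pt "0 0 0" --pt "0 0 0" --roll '[0,0,0,0,0]'

```text
clock: 18.55
tcp_pos: [446.3, -377.4, 18.7]
tool_rot: [-180.0, 0.0, 173.0]
ft_force: [0.6, -0.4, -2.4]
grip_width: 0.356
grasp_force: 30.0
```

Request:
step_arm --gripper '[0.1,0.1,0.1,0.1,0.1]' --pt "0 0 0.0005" --pt "0 0 0" --pt "0 0 0" --pt "0 0 0" --pt "0 0 0" --roll '[0,0,0,0,0]'

```text
clock: 19.05
tcp_pos: [446.2, -377.4, 18.1]
tool_rot: [180.0, -0.0, 173.0]
ft_force: [-0.4, 0.5, -1.7]
grip_width: 0.354
grasp_force: 30.0
```

Request:
step_arm --gripper '[0.1,0.1,0.1,0.1,0.1]' --pt "0 0 0.0005" --pt "0 0 0" --pt "0 0 0" --pt "0 0 0" --pt "0 0 0" --roll '[0,0,0,0,0]'

```text
clock: 19.55
tcp_pos: [446.2, -377.4, 17.6]
tool_rot: [180.0, -0.0, 173.0]
ft_force: [1.2, -0.2, -1.1]
grip_width: 0.357
grasp_force: 30.0
```

The weight is starting to come off, so it's within a fraction of a mm of the floor. I open moderately to stay inside the walls, then retreat straight up.

Request:
step_arm --gripper '[0.4,0.45,0.5,0.6,0.65]' --pt "0 0 0" --pt "0 0 0" --pt "0 0 0" --pt "0 0 0" --pt "0 0 0" --roll '[0,0,0,0,0]'

```text
clock: 20.05
tcp_pos: [446.3, -377.5, 17.8]
tool_rot: [-180.0, 0.0, 173.0]
ft_force: [-0.0, 0.4, -1.4]
grip_width: 0.612
grasp_force: 0.0
```

Request:
step_arm --gripper '[0.65,0.65,0.65,0.65,0.65]' --pt "0 0 0" --pt "0 0 0" --pt "0 0 0" --pt "0 0 0" --pt "0 0 0" --roll '[0,0,0,0,0]'

```text
clock: 20.55
tcp_pos: [446.3, -377.4, 17.7]
tool_rot: [-180.0, 0.0, 173.0]
ft_force: [-0.0, -0.8, -0.8]
grip_width: 0.65
grasp_force: 0.0
```

Request:
step_arm --gripper '[0.65,0.65,0.65,0.65,0.65]' --pt "0 0 -0.01" --pt "0 0 -0.02" --pt "0 0 -0.04" --pt "0 0 -0.04" --pt "0 0 -0.04" --roll '[0,0,0,0,0]'

```text
clock: 21.05
tcp_pos: [446.1, -377.3, 169.9]
tool_rot: [-180.0, 0.0, 173.0]
ft_force: [-0.2, 0.1, -0.1]
grip_width: 0.653
grasp_force: 0.0
```

Request:
step_arm --gripper '[0.65,0.65,0.65,0.65,0.65]' --pt "0 0 -0.04" --pt "-0.02 0 -0.02" --pt "-0.03 0 0" --pt "-0.02 0 0" --pt "0 0 0" --roll '[0,0,0,0,0]'

```text
clock: 21.55
tcp_pos: [517.3, -386.0, 228.5]
tool_rot: [-180.0, 0.1, 173.1]
ft_force: [-0.7, 0.2, 0.1]
grip_width: 0.651
grasp_force: 0.0
```

```bash
python3 - <<'E'
from h import *
c,f=snap("wrist","w8");t,g=snap("top","t8");print(arm.get_obs()["clock"])
cv2.imwrite("pics/end.png",np.hstack([f[:300,120:520],cv2.resize(g[80:280,230:480],(400,300))]))
E
```

```text
21.65
```

View pics/end.png

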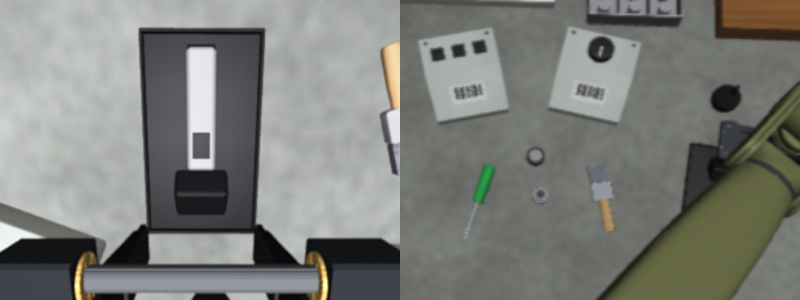

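The picture shows the scanner lying flat and centred in the tray (handle at (200,105), head at (201,192)). The other things on the bench are where they were. Handing in.

```bash
python3 -c "
from workcell import arm
print(arm.finish_job())"
```

```text
the job is handed in; nothing more can be done
None
```

The job is handed in at about 22 s: I held the scanner square to the lamp supply's label at about 10 cm for 2 s, then laid it flat in its tray and let go, with the stage drive's label kept out of the beam and no other thing seen moved in the last picture.

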